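Step the stop turret to the one-dot opening, then switch the lamp on

TASK

The next drill is a very fine one, so the light needs its smallest stop: push the thumb lugs round with the fingertips until the turret has clicked home with the smallest opening (the one whose lug carries a single dot) under the fixed tube. Only then switch the lamp on by pressing down the raised outer edge of the rocker on the controller beside it. Do it all by pushing, without grasping or lifting anything; do not shove the light unit or the controller along the mat, and leave everything else where it lies.

Things in the scene. Friction and masses are not known exactly. Their poses are not given: they have to be found in the camera images.
- turret: Plain steel disc 100 mm across, 8 mm thick, on top of the light unit; turns endlessly either way about the vertical post at its centre. Origin on the axis at the disc's underside, 87 mm above the desk; z up. Five openings 34 mm from the axis, 72 degrees apart: smallest on the -x axis (4 mm, one dot), then counter-clockwise from above 8, 12, 16, 20 mm (2 to 5 dots), white in black 24 mm inserts.
- one_dot_opening (a point): Centre of the smallest opening, on the turret's upper face. A sprung detent holds the turret with any one opening under the tube, every 72 degrees; pushed past half-way (36 degrees) to the next it springs on by itself and comes to rest centred within 1.5 mm. It can start standing between two positions.
- one_dot_lug (a point): Middle of the smallest opening's lug. Outside each opening stands such an upright thumb lug: 54 to 72 mm from the axis, 7.5 mm thick, from 0 to 30 mm above the turret's origin, dots on its top; this point is 63 mm from the axis, 10 mm below the top. Any lug may be pushed, with up to about 5 N.
- tube_axis (a point): On the axis of the fixed upright black tube, 34 mm from the pivot, level with the turret's face: here the smallest opening must come. The tube (29 mm across, 12 to 38 mm above the turret's origin) hangs on a short arm from the pivot post and faces roughly towards the robot, a white index line at its foot. Lugs pass 5.5 mm outside it.
- light_unit: Heavy dark finned round housing (about 2.5 kg, 104 mm across at the foot), loose on the mat, turret on top. Origin at the centre of its underside, under the pivot; -x points from the pivot to the fixed tube. On the robot's side a black slab, top 80 mm above the desk, begins 60 to 74 mm from the axis; the lugs pass 7 mm above it. Lugs are best pushed there, away from the divider.
- bench_mat: Grey anti-slip mat strip 122 x 480 x 3 mm fixed between slab and divider. Origin at the centre of its underside; +x points squarely at the divider, a grey wall 338 mm high whose face is 88 mm from the mat's centre line; +y runs along the divider to the left.
- controller: Light controller, dark box 85 x 124 x 36 mm plus cable end, 0.5 kg, loose on the mat left of the light unit. Origin at the underside, below the middle of its top. Along its own +y: two dimmer knobs (y = -31 and -1 mm, tops 59 mm high, not used), then the rocker (y = 41 mm; 15 mm wide, 29 mm along y).
- rocker_edge (a point): Raised outer edge of the rocker in its off position, at the end away from the knobs, 43 mm above the controller's underside. Press straight down with the fingertips centred here or up to 4 mm farther out along the controller's +y: it goes down about 3.5 mm with 2 to 8 N and stays down.
- controller_power (a joint): Angle of the rocker: 0.244 = off (as it starts, outer edge raised), 0 = on (outer edge fully down); on counts from 0.1 downward. It stays where it is left.
- eyepiece: Bystander: black knurled eyepiece 34 x 34 x 40 mm standing on the mat right of the light unit. Origin at the underside.
- gauge_block: Bystander: steel gauge block 16 x 34 x 15 mm on the slab. Origin at the underside.
- calculator: Bystander: pocket calculator 112 x 70 x 12 mm on the slab. Origin at the underside.
- pin_gauge: Bystander: pin gauge 12 x 82 x 10 mm on the slab. Origin at the underside.
- hex_drill: Bystander: twist drill with hexagonal shank, 95 mm long, 8 mm thick, on the slab. Origin at the underside.

How it is judged:
By the outcome, as a careful person would: the job done as asked, in the order asked, and still so for the second after the job is handed in, with the robot touching nothing.
It also fails if it takes over 72 s, if anything falls off the work surface, if the arm or the gripper's body presses on something with over 40 N, if the wrist force passes 120 N, or if a joint passes its speed limit or range.

ROBOT

A 7-joint arm with a two-finger parallel gripper is mounted at the origin on the work surface; the furniture and walls round the work are solid. World frame = base frame: x ahead of the robot, y to its left, z up, the work surface at z = 0. Lengths are in m, angles in rad, forces in N, time in s.
With the tool pointing down it reaches from about 0.4 to 0.85 m from the base axis. Payload 10.4 kg.
Tool frame: the origin (TCP) lies midway between the tips of the shut fingers; the grasp point (between the pads) lies 19 mm behind it; z points along the fingers, x is the direction in which the jaws open and shut, and the axes are right-handed (so a half turn about z gives the same grasp; the last joint's range is limited). The gripper opens to 85 mm and grips with 20 to 120 N. Pads are 22 mm wide; open, the fingers measure 114 mm over their backs; the gripper's body (76 mm by 85 mm) begins 54 mm behind the grasp point. The pads swing forward as they close: fully open they stand 13 mm farther back than shut.
Start: joints at [-1.306, 0.332, -0.065, 1.46, 0.022, 1.35, -0.088], TCP at [0.177, 0.599, 0.231] pointing down, gripper open.
Joint ranges: [-2.6, 2.6], [-0.5, 2.12], [-1.47, 1.34], [0.16, 2.42], [-1.27, 4.41], [0.06, 2.06], [-2.6, 2.6]. Speed limits (rad/s): [2.22, 2.22, 2.79, 2.79, 3.14, 3.14, 3.14].

INTERFACE

Orientations are given as a unit quaternion [x, y, z, w].
In Python, from workcell import telemetry, eyes, order gives the robot as it stands.
- The arm moves only by the tool servo_tool, never from a script. Its argument "deltas" is a list of rows, each a list of 3 entries, a list of its own where there are three numbers: the shift along the tool's x, y, z in cm, then the turn about the tool's z in rad, then the finger opening in cm, from 0 to 8.54. A call has 1 to 12 rows; each row shifts and turns the pose as measured when the row begins, along the tool's axes as they then stand; what a row does not reach is not made up. A row lasts 1/12 s, in which the tool goes at most 41.7 mm and 7.16 degrees, less where a joint would pass 70% of its speed; a pose out of reach is approached as far as the arm can. A call is refused whole if a number of a shift passes 4.17 or a number of a turn 0.125, either way. A call with a gripper value outside its range is refused whole. The fingers move at their own pace and stop on an object; "force" is the grip in N (left out, the last holds). Time passes only in rows, so rows that do not move let the fingers close. It gives the time, the measured TCP pose, the force and the opening at its end, in the units of the state.
- telemetry.get_obs(): the state, without advancing time (a new reading comes with each control period).
- eyes.camera(name): name is "scene" or "top" or "wrist"; returns (picture, depth): 480x640x3 uint8, blue, green, red; 480x640 float32, m along the optical axis (not along the pixel's ray), 0 where there is no reading.
- eyes.calibration(name): a dict with "fx", "fy", "cx", "cy" (pixels), "rvec" (rotation vector, rad) and "tvec" (3), from world to camera coordinates, as OpenCV has them. Camera axes: x right, y down, z forward; pixel columns grow to the right and rows downward; lengths in m; the calibration is good to about 2 mm. The wrist camera is an equidistant fisheye: a pixel r from the principal point sees the ray r / f radians off the axis. A picture is of the moment at which its call begins: read the wrist's pose just before it. calibration takes no time and is no camera call; for the wrist camera it gives the pose at the moment of the call.
- order.hand_in(): hands the job in, once; it reports no verdict.
The state is a dict: "clock": time; "joint_pos": joint angles; "joint_velocities": joint speeds; "tau": joint torques, N m; "position": TCP position; "ee_rot": TCP orientation; "ft_force": force on the tool from outside, world axes, zero at the start; "torque": the same for the moment, N m; "grip_width": opening from 0.0 (shut) to 1.0 (fully open).
Only numpy, scipy, OpenCV 4.12 (cv2) and the standard library are available. Lean on these libraries where they do the work, as an engineer would, in place of code of your own. Each camera call takes 0.05 s, during which the arm holds its last target. There are 200 camera calls.

## Working session

There is one attempt and no reset: what is moved stays moved. The work goes in short steps, Python scripts to look and compute and a tool call to move; the robot and the scene stay as the last step left them, time stands still between calls to the robot, and variables do not carry over. Pictures are saved under pics/ and viewed, about 8 in all and at most 12, crops included, and the job is handed in when it is done.

Besides the shell and the picture viewer there is one more tool, called after "Call:" as name([rows], argument=value, ...), one row to a line, values as JSON. servo_tool: Moves the arm, as the interface text tells. Its arguments: {"type":"object","properties":{"deltas":{"type":"array"},"force":{"type":"number"}},"required":["deltas"]}

```bash
mkdir -p pics; ls; cat > h.py <<'E'
import numpy as np, cv2
from workcell import telemetry, eyes, order
def K(n):
    c=eyes.calibration(n); R=cv2.Rodrigues(np.array(c['rvec'],float))[0]; t=np.array(c['tvec'],float).ravel(); return c,R,t
def ray(n,u,v,cal=None):
    c,R,t=cal or K(n); x=(u-c['cx'])/c['fx']; y=(v-c['cy'])/c['fy']
    if n=='wrist':
        r=np.hypot(x,y); s=np.sin(r)/max(r,1e-9); d=np.array([x*s,y*s,np.cos(r)])
    else: d=np.array([x,y,1.])
    return -R.T@t, R.T@d
def onz(n,u,v,z,cal=None):
    o,d=ray(n,u,v,cal); return o+d*(z-o[2])/d[2]
def st():
    o=telemetry.get_obs(); print({k:np.round(o[k],3).tolist() for k in('clock','position','ee_rot','ft_force','grip_width','joint_pos')}); return o
E
python3 - <<'E'
from h import *
st()
for n in('top','scene'):
    im,d=eyes.camera(n); cv2.imwrite(f'pics/{n}1.png',im); np.save(f'{n}1.npy',d); c,R,t=K(n); print(n,c['fx'],-R.T@t,R[2])
E
```

```text
pics
{'clock': 0.0, 'position': [0.177, 0.599, 0.231], 'ee_rot': [0.801, 0.598, -0.001, 0.0], 'ft_force': [0.191, -0.183, 1.313], 'grip_width': 1.002, 'joint_pos': [-1.306, 0.333, -0.065, 1.461, 0.022, 1.35, -0.088]}
top 569.2617246734197 [0.27405949 0.26588384 1.01228055] [ 0.17356044  0.01351048 -0.98473054]
scene 599.8722453936832 [-0.36412894  0.71922304  0.59190845] [ 0.76671944 -0.42634041 -0.47997412]
```

View pics/top1.png

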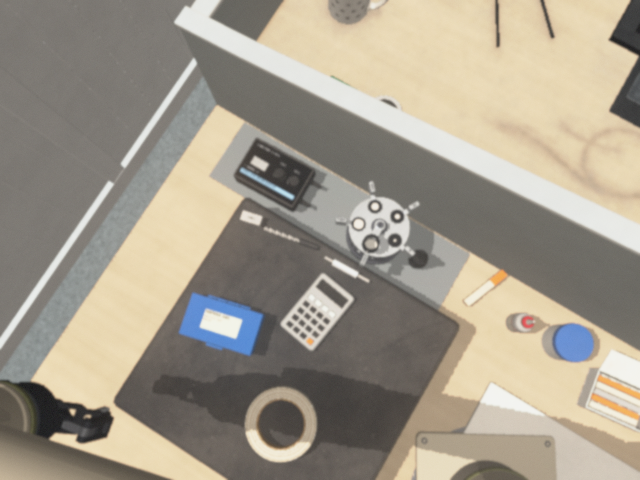

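View pics/scene1.png

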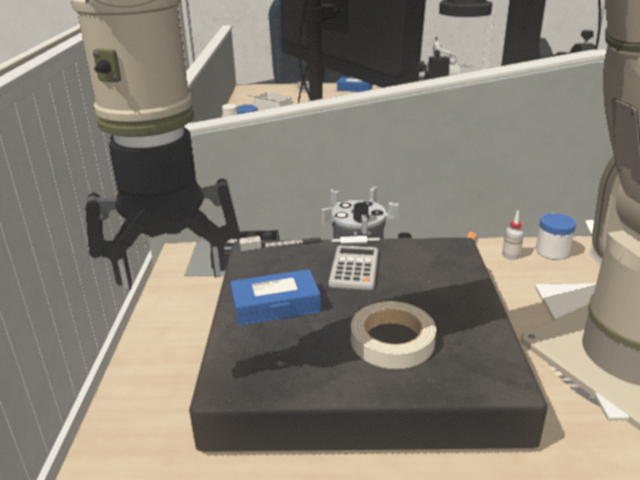

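The top view shows the turret at about (380,226), the controller at (275,172), the eyepiece at (418,259), and the slab at lower left. The divider is up and to the right. I'll zoom in on the work.

```bash
python3 - <<'E'
from h import *
im=cv2.imread('pics/top1.png'); cr=im[125:275,225:435]
cv2.imwrite('pics/c1.png',cv2.resize(cr,None,fx=3.8,fy=3.8,interpolation=cv2.INTER_CUBIC))
for nm,u,v,z in [('pivot',380,226,.095),('ctrl',275,172,.036),('eyep',418,259,.04),('matA',245,123,.003),('matB',467,255,.003),('matC',212,175,.003),('matD',430,305,.003),('slabTL',245,200,.08),('slabTR',458,325,.08)]:
    print(nm,onz('top',u,v,z).round(3))
E
```

```text
pivot [0.453 0.185 0.095]
ctrl [0.558 0.366 0.036]
eyep [0.407 0.114 0.04 ]
matA [0.662 0.429 0.003]
matB [0.421 0.021 0.003]
matC [0.56  0.486 0.003]
matD [0.331 0.088 0.003]
slabTL [0.496 0.411 0.08 ]
slabTR [0.295 0.057 0.08 ]
```

View pics/c1.png

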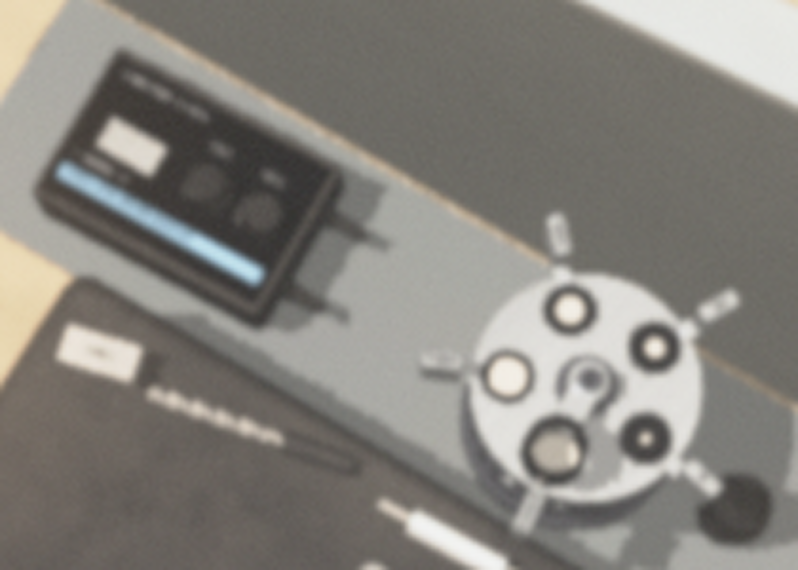

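The crop shows the smallest opening at crop (648,438), with 8, 12 and 16 mm following counter-clockwise. The 20 mm one, at (555,450), is near or under the tube. So the turret has to turn clockwise by about one pitch, and I'll measure exactly how far.

```bash
python3 - <<'E'
from h import *
C=K('top')
f=lambda u,v,z:onz('top',225+(u+.5)/3.8-.5,125+(v+.5)/3.8-.5,z,C)
op={'1':(648,438),'2':(655,347),'3':(570,308),'4':(507,375),'5tubeTop?':(555,450)}
P={k:f(*p,.095) for k,p in op.items()}
# circle fit from four certain openings
A=np.array([[2*p[0],2*p[1],1] for k,p in list(P.items())[:4]]);b=[p[0]**2+p[1]**2 for k,p in list(P.items())[:4]]
s=np.linalg.lstsq(A,np.array(b),rcond=None)[0];print('centre',s[:2],'r',np.sqrt(s[2]+s[0]**2+s[1]**2))
c=s[:2]
for k,p in P.items(): d=p[:2]-c;print(k,p.round(3),np.hypot(*d).round(4),np.degrees(np.arctan2(d[1],d[0])).round(1))
for k,p in {'1':(705,482),'2':(718,304),'3':(558,235),'4':(440,363),'5':(527,512)}.items():
    p=f(*p,.117);d=p[:2]-c;print('lug',k,p.round(3),np.hypot(*d).round(4),np.degrees(np.arctan2(d[1],d[0])).round(1))
p=f(555,450,.125);d=p[:2]-c;print('tube',p,np.hypot(*d),np.degrees(np.arctan2(d[1],d[0])))
print('mat +y', np.degrees(np.arctan2(.429-.021,.662-.421)))
# controller corners z=.036 top
for p in [(122,62),(335,170),(262,310),(45,180)]: print('ctl',f(*p,.036).round(4))
for p in [(108,150),(118,120),(165,150),(152,178),(205,183),(260,211)]: print('rk/knob',f(*p,.04).round(4),f(*p,.059).round(4))
E
```

```text
centre [0.45250446 0.1865348 ] r 0.034625330793475136
1 [0.43  0.16  0.095] 0.0348 -130.3
2 [0.47  0.157 0.095] 0.0344 -59.4
3 [0.487 0.194 0.095] 0.0349 12.0
4 [0.456 0.221 0.095] 0.0345 83.5
5tubeTop? [0.424 0.2   0.095] 0.0314 154.9
lug 1 [0.408 0.139 0.117] 0.0652 -132.9
lug 2 [0.484 0.133 0.117] 0.0624 -59.2
lug 3 [0.513 0.201 0.117] 0.0625 13.2
lug 4 [0.457 0.25  0.117] 0.0638 86.3
lug 5 [0.394 0.213 0.117] 0.0642 155.7
tube [0.41911892 0.20201688 0.125     ] 0.036800665998495366 155.12114395258374
mat +y 59.43023646535755
ctl [0.6154 0.4013 0.036 ]
ctl [0.5644 0.2994 0.036 ]
ctl [0.4966 0.3315 0.036 ]
ctl [0.557 0.435 0.036]
rk/knob [0.5709 0.4055 0.04  ] [0.5651 0.4028 0.059 ]
rk/knob [0.5856 0.4015 0.04  ] [0.5795 0.3988 0.059 ]
rk/knob [0.5714 0.3789 0.04  ] [0.5656 0.3767 0.059 ]
rk/knob [0.5577 0.3844 0.04  ] [0.5522 0.3821 0.059 ]
rk/knob [0.5558 0.3596 0.04  ] [0.5503 0.3578 0.059 ]
rk/knob [0.5428 0.3336 0.04  ] [0.5375 0.3323 0.059 ]
```

Measured: the pivot is at (0.4525, 0.1865). Lug 1 is at about 230° and the tube at about 156°, so lug 1 has to move about 73° clockwise. The plan is to push lug 1 with the shut fingertips on an arc of about 67 mm radius. I'll move above the turret first and look.

Call:
servo_tool([
  [[-2.7, 2.7, 0], 0, 0],
  [[-2.7, 2.7, 0], 0, 0],
  [[-2.7, 2.7, 0], 0, 0],
  [[-2.7, 2.7, 0], 0, 0],
  [[-2.7, 2.7, 0], 0, 0],
  [[-2.7, 2.7, 0], 0, 0],
  [[-2.7, 2.7, 0], 0, 0],
  [[-2.7, 2.7, 0], 0, 0],
  [[-2.7, 2.7, 0], 0, 0],
  [[-2.7, 2.7, 0], 0, 0],
  [[0, 0, 0], 0, 0],
  [[0, 0, 0], 0, 0],
], force=40)

```text
clock: 1.1
position: [0.3634, 0.2459, 0.2246]
ee_rot: [0.8, 0.599, -0.005, 0.0]
ft_force: [-0.6, 1.2, -0.5]
grip_width: -0.003
```

```bash
python3 - <<'E'
from h import *
import pickle
st()
C=K('wrist'); im,d=eyes.camera('wrist'); pickle.dump(C,open('w2.pkl','wb')); cv2.imwrite('pics/w2.png',im); np.save('w2.npy',d); print(C[0]['fx'],-C[1].T@C[2],C[1][2])
E
```

```text
{'clock': 1.1, 'position': [0.363, 0.246, 0.225], 'ee_rot': [0.8, 0.599, -0.005, 0.0], 'ft_force': [-0.623, 1.175, -0.511], 'grip_width': -0.003, 'joint_pos': [-0.913, -0.081, 0.204, 1.934, 0.017, 1.297, 0.571]}
371.64829954431775 [0.292043   0.26872566 0.36784776] [ 0.27223756 -0.08838303 -0.95816238]
```

View pics/w2.png

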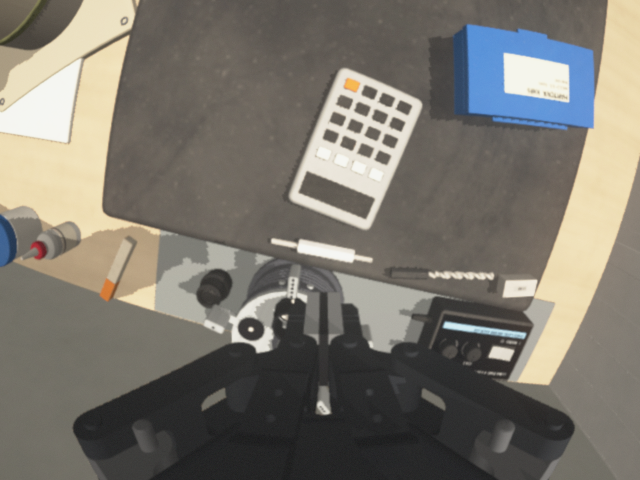

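The wrist view shows the 5-dot lug at (293,288) in front of the black tube at about (290,315). The 1-dot lug is at (216,326), the eyepiece at (213,287), and the controller is clear at right. I'll zoom in to compare the tube and lug angles.

```bash
python3 - <<'E'
from h import *
import pickle
C=pickle.load(open('w2.pkl','rb')); im=cv2.imread('pics/w2.png')
cv2.imwrite('pics/c2.png',cv2.resize(im[255:365,190:345],None,fx=5,fy=5,interpolation=cv2.INTER_CUBIC))
c=np.array([.4525,.1865])
for n,u,v in [('lug5',293,288),('lug1',216,326)]:
    p=onz('wrist',u,v,.117,C);d=p[:2]-c;print(n,p.round(4),np.hypot(*d).round(4),np.degrees(np.arctan2(d[1],d[0]))%360)
E
```

```text
lug5 [0.3911 0.2143 0.117 ] 0.0675 155.63740750830252
lug1 [0.4065 0.1441 0.117 ] 0.0626 222.6666609333693
```

View pics/c2.png

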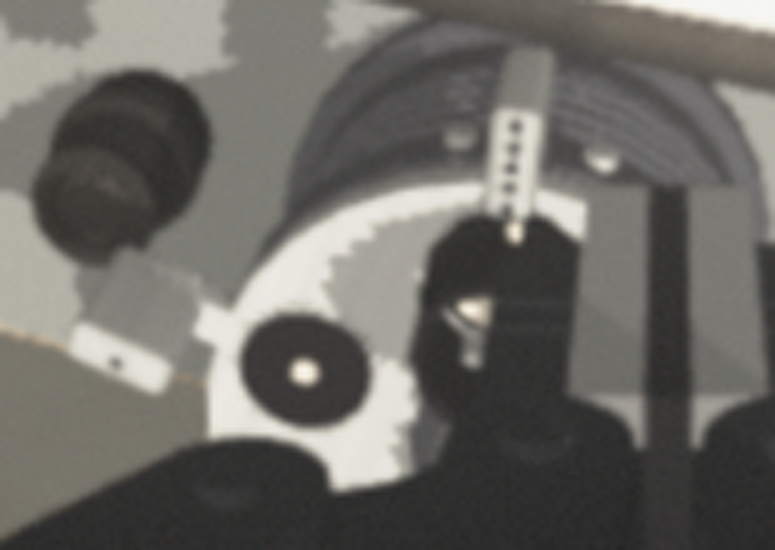

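The crop confirms that the one-dot lug is at crop (120,365). The tube's index line at (513,232) is aligned with the 5-dot lug, so exactly one pitch clockwise is needed. Next I go behind lug 1.

Call:
servo_tool([
  [[-2.5, 2.5, 0], 0, 0],
  [[-2.5, 2.5, 0], 0, 0],
  [[-2.5, 2.5, 0], 0, 0],
  [[-2.4, 2.5, 0], 0, 0],
  [[0, 0, 0], 0, 0],
  [[0, 0, 2], 0, 0],
  [[0, 0, 3], 0, 0],
  [[0, 0, 2], 0, 0],
  [[0, 0, 0], 0, 0],
  [[0, 0, 0], 0, 0],
])

```text
clock: 1.98
position: [0.4328, 0.1261, 0.1529]
ee_rot: [0.796, 0.606, -0.005, 0.001]
ft_force: [1.0, 0.1, 1.0]
grip_width: -0.002
```

```bash
cat > rel.py <<'E'
from h import *
import sys
def rel():
    o=st();c=np.array([.4525,.1865]);p=np.array(o['position']);q=o['ee_rot'];a=2*np.degrees(np.arctan2(q[1],q[0]));d=p[:2]-c
    print('x-yaw',a%360,'r',np.hypot(*d),'theta',np.degrees(np.arctan2(d[1],d[0]))%360,'z',p[2]);return a,p
def go(tx,ty):
    a,p=rel();a=np.radians(a);v=np.array([tx,ty])-p[:2]
    print('tool shift cm',100*(v@[np.cos(a),np.sin(a)]),100*(v@[np.sin(a),-np.cos(a)]))
if __name__=='__main__':
    go(*map(float,sys.argv[1:3]))
E
python3 rel.py .432 .123
```

```text
{'clock': 1.983, 'position': [0.433, 0.126, 0.153], 'ee_rot': [0.796, 0.606, -0.005, 0.001], 'ft_force': [0.99, 0.076, 1.041], 'grip_width': -0.002, 'joint_pos': [-0.772, 0.002, 0.387, 2.014, 0.005, 1.134, 0.914]}
x-yaw 74.55048383900656 r 0.06351884288117 theta 251.93989663206486 z 0.15285362341545178
tool shift cm -0.32135197559406276 0.0049600577413237215
```

Call:
servo_tool([
  [[-0.3, 0, 1.5], 0, 0],
  [[0, 0, 2], 0, 0],
  [[0, 0, 1.5], 0, 0],
  [[0, 0, 0.4], 0, 0],
  [[0, 0, 0], 0, 0],
])

```text
clock: 2.4
position: [0.4341, 0.128, 0.1029]
ee_rot: [0.794, 0.608, -0.001, 0.002]
ft_force: [0.6, 0.4, 0.4]
grip_width: -0.001
```

```bash
python3 rel.py .432 .123
```

```text
{'clock': 2.4, 'position': [0.434, 0.128, 0.103], 'ee_rot': [0.794, 0.608, -0.001, 0.002], 'ft_force': [0.629, 0.376, 0.41], 'grip_width': -0.001, 'joint_pos': [-0.767, 0.068, 0.391, 2.069, -0.026, 1.012, 0.945]}
x-yaw 74.91912801614514 r 0.061320778745966274 theta 252.53202505439347 z 0.10292263798256819
tool shift cm -0.5379199256621422 -0.071834593844497
```

Call:
servo_tool([
  [[-0.6, 0, 0.5], 0, 0],
  [[-0.1, -0.35, 0.2], 0.05, 0],
  [[0, -0.35, 0], 0.05, 0],
  [[0, -0.35, 0], 0.05, 0],
  [[0, 0, 0], 0, 0],
])

```text
clock: 2.82
position: [0.4244, 0.1252, 0.1005]
ee_rot: [0.838, 0.545, 0.002, 0.002]
ft_force: [1.7, -0.3, 0.2]
grip_width: -0.0
```

```bash
python3 rel.py .432 .123
```

```text
{'clock': 2.817, 'position': [0.424, 0.125, 0.1], 'ee_rot': [0.838, 0.545, 0.002, 0.002], 'ft_force': [1.68, -0.271, 0.245], 'grip_width': -0.0, 'joint_pos': [-0.776, 0.042, 0.394, 2.099, -0.015, 1.0, 0.779]}
x-yaw 66.06524236481287 r 0.06745210869580291 theta 245.35083500142247 z 0.1004706237113781
tool shift cm 0.10905858109689448 0.7865562430289517
```

Call:
servo_tool([
  [[0, -0.35, 0.1], 0.05, 0],
  [[0, -0.35, 0.1], 0.05, 0],
  [[0, -0.35, 0.1], 0.05, 0],
  [[0, -0.35, 0], 0.05, 0],
  [[0, -0.35, 0], 0.05, 0],
  [[0, -0.35, 0], 0.05, 0],
])

```text
clock: 3.32
position: [0.4096, 0.1353, 0.1022]
ee_rot: [0.911, 0.413, 0.006, 0.002]
ft_force: [0.5, -1.0, -0.6]
grip_width: 0.002
```

```bash
python3 rel.py .432 .123
```

```text
{'clock': 3.317, 'position': [0.41, 0.135, 0.102], 'ee_rot': [0.911, 0.413, 0.006, 0.002], 'ft_force': [0.531, -0.992, -0.615], 'grip_width': 0.002, 'joint_pos': [-0.802, 0.006, 0.378, 2.128, 0.002, 0.996, 0.427]}
x-yaw 48.751032880782034 r 0.06678946427454689 theta 230.07654889016993 z 0.10215955828011963
tool shift cm 0.5512697961028123 2.490962792567755
```

Call:
servo_tool([
  [[0, -0.35, 0.2], 0.05, 0],
  [[0, -0.35, 0.2], 0.05, 0],
  [[0, -0.35, 0.2], 0.05, 0],
  [[0, -0.35, 0.1], 0.05, 0],
  [[0, -0.35, 0.1], 0.05, 0],
  [[0, -0.35, 0.1], 0.05, 0],
  [[0, -0.35, 0.1], 0.05, 0],
  [[0, -0.35, 0.1], 0.05, 0],
])

```text
clock: 3.98
position: [0.397, 0.1549, 0.0973]
ee_rot: [0.976, 0.219, 0.011, 0.0]
ft_force: [0.2, -1.5, 1.0]
grip_width: 0.001
```

```bash
python3 rel.py .432 .123; python3 - <<'E'
from h import *
im,d=eyes.camera('top'); cv2.imwrite('pics/c3.png',cv2.resize(im[160:285,310:450],None,fx=4.5,fy=4.5,interpolation=cv2.INTER_CUBIC))
E
```

```text
{'clock': 3.983, 'position': [0.397, 0.155, 0.097], 'ee_rot': [0.976, 0.219, 0.011, 0.0], 'ft_force': [0.217, -1.491, 0.977], 'grip_width': 0.001, 'joint_pos': [-0.83, -0.006, 0.348, 2.151, 0.01, 0.975, -0.045]}
x-yaw 25.352803885475392 r 0.06384342040788664 theta 209.71120486394085 z 0.09733770160297499
tool shift cm 1.7943065755744594 4.375450703524375
```

View pics/c3.png

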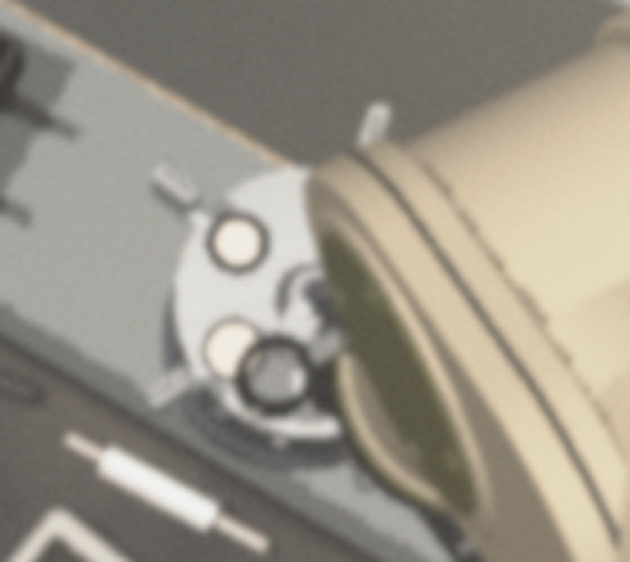

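The turret is turning. The 20 mm opening has moved about 30° out from under the tube, and the pin gauge is undisturbed. I continue past half-way.

Call:
servo_tool([
  [[-0.12, -0.35, 0.1], 0.03, 0],
  [[-0.12, -0.35, 0.1], 0.03, 0],
  [[-0.1, -0.35, 0.1], 0.04, 0],
  [[-0.05, -0.35, 0.1], 0.05, 0],
  [[-0.05, -0.35, 0.1], 0.05, 0],
  [[0, 0, 0], 0, 0],
  [[0, 0, 0], 0, 0],
  [[0, 0, 0], 0, 0],
])

```text
clock: 4.7
position: [0.3903, 0.1703, 0.097]
ee_rot: [0.992, 0.125, 0.015, -0.002]
ft_force: [-0.1, -0.4, 0.2]
grip_width: 0.0
```

```bash
python3 rel.py .432 .123; python3 - <<'E'
from h import *
im,d=eyes.camera('top'); cv2.imwrite('pics/c4.png',cv2.resize(im[160:285,310:450],None,fx=4.5,fy=4.5,interpolation=cv2.INTER_CUBIC))
E
```

```text
{'clock': 4.7, 'position': [0.39, 0.17, 0.097], 'ee_rot': [0.992, 0.125, 0.015, -0.002], 'ft_force': [-0.139, -0.378, 0.232], 'grip_width': 0.0, 'joint_pos': [-0.85, -0.011, 0.326, 2.157, 0.013, 0.966, -0.279]}
x-yaw 14.407734436942716 r 0.06423484784962372 theta 194.5665974191708 z 0.0969534915974312
tool shift cm 2.857922418101069 5.622397280522702
```

View pics/c4.png

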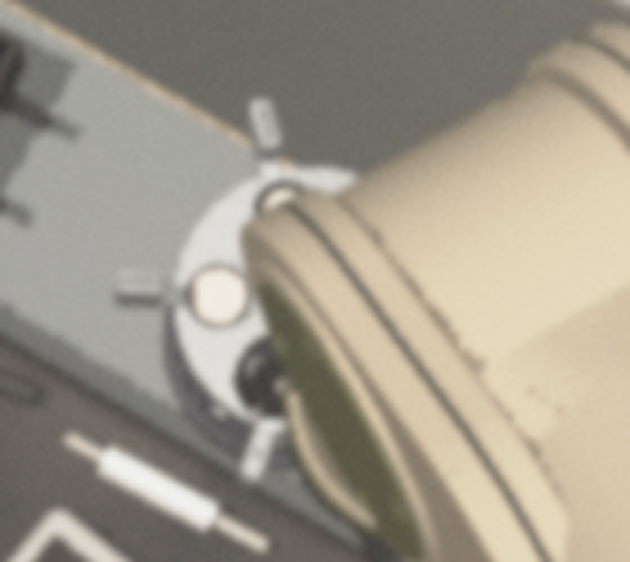

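The turret has sprung on: the 20 mm opening is now at left, and a lug at (262,448) stands before the tube. The force is about zero. I back off, rise, and move toward the controller, leaving both clear for a check.

Rocker estimate: about (0.58, 0.40).

Call:
servo_tool([
  [[-0.2, 0.6, 0], 0, 0],
  [[0, 0, -2], 0, 0],
  [[0, 0, -3], 0, 0],
  [[0, 0, -3], 0, 0],
  [[0, 0, -3], 0, 0],
  [[0, -3, 0], 0, 0],
  [[0, -3.5, 0], 0.1, 0],
  [[0, -3.5, 0], 0.1, 0],
  [[0, -3.5, 0], 0.1, 0],
  [[0, -3, 0], 0.1, 0],
  [[0, 0, 0], 0, 0],
])

```text
clock: 5.67
position: [0.365, 0.3235, 0.2148]
ee_rot: [0.996, -0.083, 0.014, -0.007]
ft_force: [-1.2, -0.0, -1.2]
grip_width: -0.002
```

```bash
python3 rel.py .58 .40; python3 - <<'E'
from h import *
import pickle
im,d=eyes.camera('top'); cv2.imwrite('pics/top5.png',im);a=cv2.resize(im[125:275,225:435],None,fx=3.8,fy=3.8,interpolation=cv2.INTER_CUBIC)
cv2.imwrite('pics/c5.png',a)
E
```

```text
{'clock': 5.667, 'position': [0.365, 0.324, 0.215], 'ee_rot': [0.996, -0.083, 0.014, -0.007], 'ft_force': [-1.244, -0.04, -1.205], 'grip_width': -0.002, 'joint_pos': [-0.963, 0.013, 0.136, 1.867, 0.012, 1.233, -0.997]}
x-yaw 350.49606736688355 r 0.16257799781271756 theta 122.55237240656204 z 0.21479934109064083
tool shift cm 19.94024441886901 -11.09097230920745
```

View pics/c5.png

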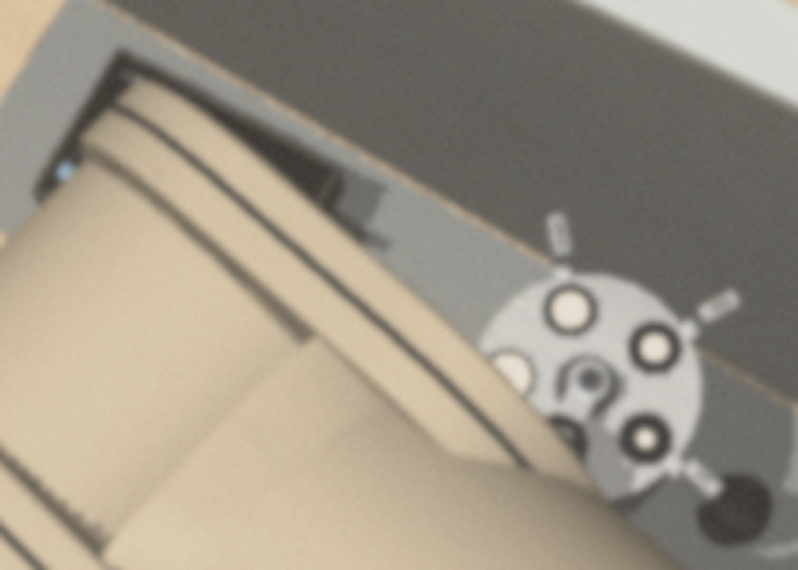

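The picture confirms it. The 8 mm opening is now at crop (648,438), 12 at (655,347), 16 at (570,308) and 20 at (507,372), so the smallest is under the tube. The positions are unchanged, so the unit has not shifted. Next I locate the rocker, the white plate at crop (133,148) in c1.

```bash
cat > rk.py <<'E'
from h import *
def rocker(n,im,box,cal,z=.0425):
    x0,y0,x1,y1=box; g=im[y0:y1,x0:x1].astype(int); m=((g.min(2)>130)&(g.max(2)-g.min(2)<45)).astype(np.uint8)
    k,l,s,c=cv2.connectedComponentsWithStats(m); i=1+s[1:,4].argmax(); cnt=cv2.findContours((l==i).astype(np.uint8),0,1)[0][0].reshape(-1,2)+[x0,y0]
    P=np.array([onz(n,u,v,z,cal)[:2] for u,v in cnt],np.float32); r=cv2.minAreaRect(P*1000); print(n,'area',s[i,4],'ctr px',c[i]+[x0,y0],'rect mm',r)
    return cv2.boxPoints(r)/1000
if __name__=='__main__':
    import pickle
    print(rocker('top',cv2.imread('pics/top1.png'),(245,150,275,178),K('top')).round(4).tolist())
    print(rocker('wrist',cv2.imread('pics/w2.png'),(470,335,530,375),pickle.load(open('w2.pkl','rb'))).round(4).tolist())
E
python3 rk.py
```

```text
top area 152 ctr px [259.16447368 163.13157895] rect mm ((572.2284545898438, 394.4875183105469), (30.51587677001953, 16.563518524169922), 60.771053314208984)
[[0.5576000213623047, 0.38519999384880066], [0.5720000267028809, 0.37709999084472656], [0.586899995803833, 0.40380001068115234], [0.5724999904632568, 0.41179999709129333]]
wrist area 295 ctr px [522.40338983 359.37288136] rect mm ((583.7681884765625, 426.51666259765625), (15.217926025390625, 53.35558319091797), 62.3354606628418)
[[0.5565999746322632, 0.43220001459121704], [0.6039000153541565, 0.4074000120162964], [0.6108999848365784, 0.42089998722076416], [0.5637000203132629, 0.4456000030040741]]
```

Call:
servo_tool([
  [[2.83, -1.7, 0], 0, 0],
  [[2.83, -1.7, 0], 0, 0],
  [[2.83, -1.7, 0], 0, 0],
  [[2.83, -1.7, 0], 0, 0],
  [[2.83, -1.7, 0], 0, 0],
  [[2.83, -1.7, 0], 0, 0],
  [[2.83, -1.7, 0], 0, 0],
  [[0, 0, 0], -0.12, 0],
  [[0, 0, 0], -0.12, 0],
  [[0, 0, 0], -0.12, 0],
  [[0, 0, 0], -0.12, 0],
  [[0, 0, 0], -0.12, 0],
])

```text
clock: 6.72
position: [0.5954, 0.3885, 0.2158]
ee_rot: [0.972, 0.234, 0.012, 0.007]
ft_force: [-0.5, 0.6, -0.2]
grip_width: -0.003
```

Call:
servo_tool([
  [[0, 0, 0], -0.12, 0],
  [[0, 0, 0.5], -0.12, 0],
  [[0, 0, 1.5], -0.12, 0],
  [[0, 0, 2], -0.12, 0],
  [[0, 0, 2], -0.12, 0],
  [[0, 0, 1], -0.05, 0],
  [[0, 0, 0], 0, 0],
  [[0, 0, 0], 0, 0],
])

```text
clock: 7.38
position: [0.6033, 0.3702, 0.1451]
ee_rot: [0.837, 0.547, 0.007, 0.016]
ft_force: [-0.1, -0.8, 0.4]
grip_width: 0.001
```

```bash
python3 rel.py .580 .409; python3 - <<'E'
from h import *
import pickle
C=K('wrist'); im,d=eyes.camera('wrist'); pickle.dump(C,open('w6.pkl','wb')); cv2.imwrite('pics/w6.png',im)
c,R,t=C
for n,P in {'edge':(.579,.4072,.046),'ctr':(.572,.3945,.0425)}.items():
    q=R@np.array(P)+t; r=np.hypot(q[0],q[1]); a=np.arctan2(r,q[2]); print(n,c['cx']+c['fx']*a*q[0]/r,c['cy']+c['fy']*a*q[1]/r)
E
```

```text
{'clock': 7.383, 'position': [0.603, 0.37, 0.145], 'ee_rot': [0.837, 0.547, 0.007, 0.016], 'ft_force': [-0.104, -0.793, 0.359], 'grip_width': 0.001, 'joint_pos': [-0.636, 0.552, 0.007, 1.334, 0.031, 1.243, 0.518]}
x-yaw 66.33552917876278 r 0.23763508123619992 theta 50.62025759881588 z 0.1450760187229891
tool shift cm 2.6214098671456543 -3.6893422205108606
edge 360.50113994584217 186.41319750679645
ctr 338.2784008524893 183.32646252266468
```

View pics/w6.png

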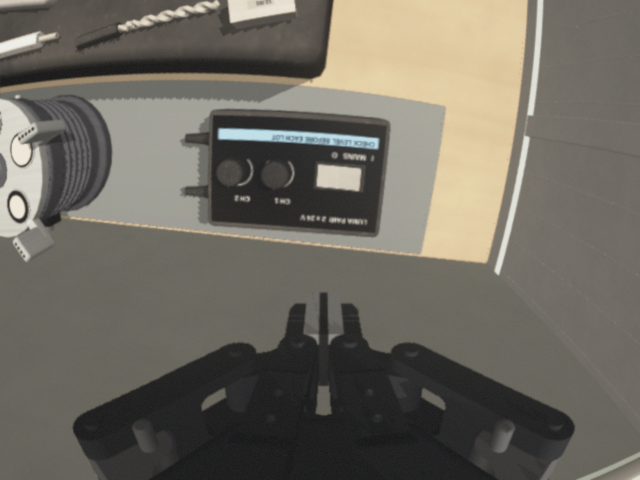

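The wrist view shows the rocker clearly at (316–362, 163–192), with its outer end at right. The arm drifted about 36 mm toward the divider but touches nothing. I measure the rocker from this view.

```bash
python3 - <<'E'
from rk import *; import pickle
B=rocker('wrist',cv2.imread('pics/w6.png'),(305,158,368,197),pickle.load(open('w6.pkl','rb')))
c=B.mean(0); print(c, B.round(4).tolist())
from rel import go
go(.580,.409)
E
```

```text
wrist area 966 ctr px [338.43478261 177.13871636] rect mm ((568.2236938476562, 396.2834167480469), (28.426353454589844, 15.206698417663574), 61.02281951904297)
[0.5682237  0.39628342] [[0.5547000169754028, 0.38749998807907104], [0.5680000185966492, 0.38019999861717224], [0.5817999839782715, 0.4050000011920929], [0.5684999823570251, 0.4124000072479248]]
{'clock': 7.433, 'position': [0.603, 0.37, 0.145], 'ee_rot': [0.837, 0.547, 0.007, 0.016], 'ft_force': [-0.847, -1.44, -0.3], 'grip_width': 0.0, 'joint_pos': [-0.636, 0.552, 0.007, 1.334, 0.031, 1.243, 0.518]}
x-yaw 66.28515331174621 r 0.23757388094647822 theta 50.554995893381545 z 0.1451606090071905
tool shift cm 2.6313792441040507 -3.7160442845402946
```

Call:
servo_tool([
  [[0.9, -1.3, 0], 0, 0],
  [[0.9, -1.3, 0], 0, 0],
  [[0.9, -1.3, 0], 0, 0],
  [[0, 0, 1.5], 0.05, 0],
  [[0, 0, 2], 0.03, 0],
  [[0, 0, 1.5], 0, 0],
  [[0, 0, 0], 0, 0],
  [[0, 0, 0], 0, 0],
])

```text
clock: 8.1
position: [0.575, 0.424, 0.1012]
ee_rot: [0.859, 0.511, 0.014, 0.013]
ft_force: [0.1, 0.6, 1.2]
grip_width: -0.0
```

```bash
python3 rel.py .578 .410
```

```text
{'clock': 8.1, 'position': [0.575, 0.424, 0.101], 'ee_rot': [0.859, 0.511, 0.014, 0.013], 'ft_force': [0.142, 0.557, 1.2], 'grip_width': -0.0, 'joint_pos': [-0.718, 0.594, 0.005, 1.366, 0.031, 1.159, 0.348]}
x-yaw 61.50334681539243 r 0.26724390341919946 theta 62.72891421343667 z 0.10115410165098246
tool shift cm -1.088393270441476 0.937749687633512
```

Call:
servo_tool([
  [[-1.0, 0.8, 0], 0, 0],
  [[0, 0, 0], 0, 0],
  [[0, 0, 1.2], 0, 0],
  [[0, 0, 1.2], 0, 0],
  [[0, 0, 0.6], 0, 0],
  [[0, 0, 0], 0, 0],
  [[0, 0, 0], 0, 0],
])

```text
clock: 8.68
position: [0.5794, 0.4121, 0.0731]
ee_rot: [0.859, 0.511, 0.017, 0.013]
ft_force: [-0.6, 0.1, 0.3]
grip_width: 0.0
```

```bash
python3 rel.py .578 .410
```

```text
{'clock': 8.683, 'position': [0.579, 0.412, 0.073], 'ee_rot': [0.859, 0.511, 0.017, 0.013], 'ft_force': [-0.58, 0.112, 0.29], 'grip_width': 0.0, 'joint_pos': [-0.701, 0.609, 0.006, 1.406, 0.031, 1.099, 0.363]}
x-yaw 61.51514148644356 r 0.25886023865539864 theta 60.64151105842102 z 0.07307182454870552
tool shift cm -0.25320711473266466 -0.023258098327866905
```

Call:
servo_tool([
  [[-0.25, 0, 0.5], 0, 0],
  [[0, 0, 0.7], 0, 0],
  [[0, 0, 0.5], 0, 0],
  [[0, 0, 0.2], 0, 0],
  [[0, 0, 0], 0, 0],
  [[0, 0, 0], 0, 0],
])

```text
clock: 9.18
position: [0.5788, 0.4095, 0.0515]
ee_rot: [0.859, 0.511, 0.016, 0.013]
ft_force: [0.4, 0.4, -0.4]
grip_width: 0.001
```

```bash
python3 rel.py .578 .410
```

```text
{'clock': 9.183, 'position': [0.579, 0.409, 0.052], 'ee_rot': [0.859, 0.511, 0.016, 0.013], 'ft_force': [0.436, 0.412, -0.387], 'grip_width': 0.001, 'joint_pos': [-0.699, 0.627, 0.005, 1.426, 0.032, 1.061, 0.364]}
x-yaw 61.515028361450256 r 0.25628921429293366 theta 60.467026863292524 z 0.05152773777775575
tool shift cm 0.005174082101189476 -0.09737538906483673
```

Centred. I press in small steps and watch the force.

Call:
servo_tool([
  [[0, 0, 0.2], 0, 0],
  [[0, 0, 0.2], 0, 0],
  [[0, 0, 0.2], 0, 0],
])

```text
clock: 9.43
position: [0.5795, 0.41, 0.0461]
ee_rot: [0.859, 0.511, 0.017, 0.013]
ft_force: [0.4, 0.9, -0.4]
grip_width: -0.001
```

Call:
servo_tool([
  [[0, 0, 0.2], 0, 0],
  [[0, 0, 0.2], 0, 0],
])

```text
clock: 9.6
position: [0.58, 0.4107, 0.0425]
ee_rot: [0.859, 0.511, 0.018, 0.012]
ft_force: [-0.5, 1.9, 4.6]
grip_width: -0.003
```

Call:
servo_tool([
  [[0, 0, 0.15], 0, 0],
  [[0, 0, 0.1], 0, 0],
])

```text
clock: 9.77
position: [0.5804, 0.4112, 0.041]
ee_rot: [0.859, 0.511, 0.018, 0.012]
ft_force: [-4.3, -3.3, 12.9]
grip_width: -0.0
```

At 12.9 N the rocker is at its stop. I lift off and look.

Call:
servo_tool([
  [[0, 0, -1], 0, 0],
  [[0, 0, -3], 0, 0],
  [[0, 0, -3], 0, 0],
  [[0, 0, -3], 0, 0],
  [[0, -3, -3], 0, 0],
  [[0, -4, 0], 0, 0],
  [[0, -4, 0], 0, 0],
  [[0, -4, 0], 0, 0],
  [[0, -4, 0], 0, 0],
  [[0, -4, 0], 0, 0],
  [[0, 0, 0], 0, 0],
  [[0, 0, 0], 0, 0],
])

```text
clock: 10.77
position: [0.3672, 0.5219, 0.1703]
ee_rot: [0.861, 0.509, 0.019, 0.013]
ft_force: [1.6, -0.5, -0.5]
grip_width: 0.001
```

```bash
python3 - <<'E'
from h import *
st()
im,d=eyes.camera('top'); cv2.imwrite('pics/top7.png',im)
a=cv2.resize(im[125:275,225:435],None,fx=3.8,fy=3.8,interpolation=cv2.INTER_CUBIC); cv2.imwrite('pics/c7.png',a)
E
```

```text
{'clock': 10.767, 'position': [0.367, 0.522, 0.17], 'ee_rot': [0.861, 0.509, 0.019, 0.013], 'ft_force': [1.65, -0.524, -0.483], 'grip_width': 0.001, 'joint_pos': [-0.993, 0.381, -0.075, 1.526, 0.074, 1.217, -0.02]}
```

View pics/c7.png

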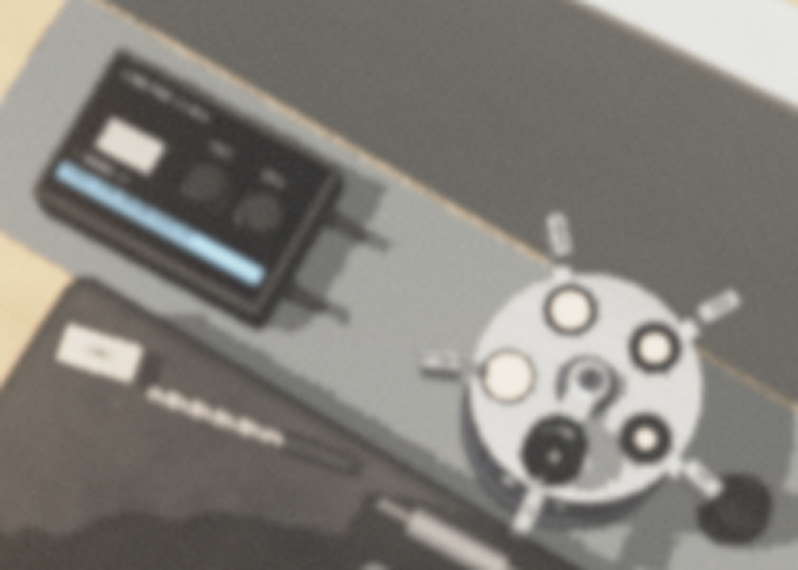

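The smallest opening is visible inside the tube at crop (553,455), the neighbours are in order, and nothing else has moved. The rocker state is hard to judge by eye, so I compare depth on its two halves before and after.

```bash
python3 - <<'E'
from h import *
C=K('top'); c,R,t=C
d0=np.load('top1.npy'); D=[eyes.camera('top')[1] for _ in range(4)]; d1=np.median(D,0)
ax=np.array([.486,.874])
def Z(d,u,v): q=np.array([(u-c['cx'])/c['fx'],(v-c['cy'])/c['fy'],1])*d[v,u]; return (R.T@(q-t))[2]
pts={s:[] for s in('outer','inner','box')}
for s,cen in {'outer':np.r_[np.array([.571,.395])+.0105*ax,.044],'inner':np.r_[np.array([.571,.395])-.0105*ax,.041],'box':np.array([.560,.330,.039])}.items():
    q=R@cen+t; u=int(round(c['cx']+c['fx']*q[0]/q[2])); v=int(round(c['cy']+c['fy']*q[1]/q[2]))
    P=[(u+i,v+j) for i in(-1,0,1) for j in(-1,0,1)]
    print(s,(u,v),*[np.round(1000*np.median([Z(d,*p) for p in P]),2) for d in (d0,d1)])
E
```

```text
outer (254, 161) 43.91 41.44
inner (264, 167) 42.21 43.6
box (295, 171) 39.26 38.64
```

Outer half down 2.5 mm and inner half up 1.4 mm: the rocker has flipped. The fingertip also stopped at z = 41 mm, against an expected 42.5 mm for fully on. I check that nothing shifted, then hand in.

```bash
python3 - <<'E'
from h import *
a=cv2.imread('pics/top1.png',0).astype(np.float32); b=cv2.imread('pics/top7.png',0).astype(np.float32)
for n,(x0,y0,x1,y1) in {'controller':(235,135,320,212),'housing/turret':(340,185,420,265),'eyepiece':(405,245,432,272)}.items():
    print(n,cv2.phaseCorrelate(a[y0:y1,x0:x1].copy(),b[y0:y1,x0:x1].copy(),cv2.createHanningWindow((x1-x0,y1-y0),cv2.CV_32F)))
st(); print(order.hand_in())
E
```

```text
controller ((-0.3383110369336819, -0.2505424290899896), 1.0335374127493964)
housing/turret ((0.07248163956329279, 0.14398382993886116), 0.981375817656517)
eyepiece ((0.4303697157161981, 0.7685548789553192), 1.013691538482373)
{'clock': 11.017, 'position': [0.37, 0.52, 0.17], 'ee_rot': [0.862, 0.506, 0.019, 0.013], 'ft_force': [0.118, -0.295, 0.51], 'grip_width': -0.002, 'joint_pos': [-0.99, 0.382, -0.073, 1.525, 0.074, 1.217, -0.02]}
the job is handed in; nothing more can be done
None
```

I turned the turret one step clockwise so the smallest opening is under the tube, then switched the lamp on and handed the job in at 11 s on the robot's clock. I pushed the one-dot lug with the shut fingertips until the detent sprung home. The rocker's outer edge went down until it met its stop at 12.9 N, above the 2 to 8 N you gave for the rocker.

**Last checks:**
- **Turret:** the final top picture shows the 4 mm dot inside the tube, with 8, 12, 16 and 20 mm following counter-clockwise. I did not measure its centring beyond that picture.
- **Rocker:** the depth reading shows its outer half 2.5 mm lower and its inner half 1.4 mm higher than before. The inner rise is less than a full throw should give (about 2.5 mm each way), but depth noise is about 0.6 mm. The fingertip stopped at z = 41 mm, against 42.5 mm expected for fully on, so I take the rocker as on. No picture shows its state directly.
- **Everything else:**
  - The light unit moved less than 0.2 px in the image, so it stayed put.
  - The controller reads about 0.4 px (about 0.6 mm), so a tiny slip is possible.
  - The eyepiece reads about 0.9 px. The fingertips passed more than 50 mm above it, so this is probably shadow, but I did not check it further.
  - The robot was touching nothing at hand-in.

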